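# Sweep brass hardware off the leather cutting board into the tray

### The job

Clear the white cutting board: with your fingertips, sweep the three loose brass pieces (two conchos and a harness ring) across the board and over its edge, so that all three end up in the low steel tray standing against it. Only push them along, do not pick them up; go round the amber dye jar, and leave the jar, the awl, the maul and the tray where they are.

Things in the scene. Friction and masses are not known exactly. Their poses are not given: they have to be found in the camera images.
- board: White plastic cutting board fixed to the bench, 300 mm (its x) by 360 mm (its y), 15 mm thick, with knife scores. Origin at the centre of its underside on the bench (z = 0), so its top is at z = 15 mm. The tray stands against one of its two short sides (y = +180 or -180 mm in its frame), the stone slab against the other.
- tray: Empty open steel tray, 230 mm (its x, parallel to the board's x) by 130 mm (its y), rim 11 mm high (4 mm below the board's top), walls and floor 2 mm thick, loose, 0.45 kg. Its long side stands 1 mm off the board's side edge, on the left or on the right; it may be shifted up to 30 mm along that edge. Origin at the centre of its underside.
- concho_a_center (a point): Brass concho (round ornament) lying flat on the board: 38 mm diameter, upright edge 5.5 mm high, domed to 9 mm, about 35 g. Point on its axis 3 mm above its underside.
- concho_b_center (a point): A second, identical brass concho; point on its axis 3 mm above its underside.
- ring_center (a point): Brass harness ring lying flat on the board: round wire 7 mm thick, 36 mm outside and 22 mm inside diameter, about 30 g. Point on its axis 3 mm above its underside.
- jar: Small amber glass dye jar with black cap, 40 mm diameter, 55 mm high, 0.12 kg, loose and upright on the board among the pieces. Origin at the centre of its underside. Must not be moved (20 mm at most) or tipped.
- awl: Awl with turned wooden handle, lying on the bench on the robot's side of the board, parallel to the board's edge: about 150 mm long (along its y) and 28 mm high. Origin on the bench near its middle. Leave it alone.
- maul: Maul with ivory-coloured cylindrical head (70 mm diameter) and wooden handle, lying on the bench beyond the board, about 230 mm long (along its y), 70 mm high. Origin on the bench at its middle. Leave it alone.
- slab: Black granite tapping slab, 230 mm (its x) by 130 mm (its y), 30 mm high, fixed on the bench against the board's side edge opposite the tray. Origin at the centre of its underside.

How it is judged:
By the outcome, as a careful person would: the job done as asked, in the order asked, and still so for the second after the job is handed in, with the robot touching nothing.
It also fails if it takes over 67 s, if anything falls off the work surface, if the arm or the gripper's body presses on something with over 40 N, if the wrist force passes 120 N, or if a joint passes its speed limit or range.

### The arm

A 6-joint arm with a two-finger parallel gripper is mounted at the origin on the work surface. World frame = base frame: x ahead of the robot, y to its left, z up, the work surface at z = 0. Lengths are in m, angles in rad, forces in N, time in s.
With the tool pointing down it reaches from about 0.35 to 0.775 m from the base axis. Payload 5.5 kg.
Tool frame: the origin (TCP) lies on the centre line of the jaws, within the pads' length; the fingertips stand robot.tcp_to_tips ahead of it and the grasp point (between the pads) lies 2 mm behind it (robot.tcp_to_tips is the distance from the TCP to the fingertips, in m); z points along the fingers, y is the line along which they close (so a half turn about z gives the same grasp; the last joint's range is limited). The gripper opens to 85 mm and grips with 20 to 120 N. Pads are 22 mm wide; open, the fingers measure 114 mm over their backs; the gripper's body (76 mm by 85 mm) begins 54 mm behind the grasp point. The pads swing forward as they close: fully open they stand 13 mm farther back than shut.
Start: joints at [1.1, 0.313, 0.046, 1.304, 0, 1.431], TCP at [0.187, 0.544, 0.248] pointing down, gripper open.
Joint ranges: [-2.76, 2.76], [-0.86, 1.69], [-1.03, 1.26], [-2.2, 2.34], [-1.47, 1.5], [-3.14, 3.14]. Speed limits (rad/s): [2.57, 2.57, 3.14, 3.14, 3.14, 3.14].

### API

Orientations are given as a 3x3 rotation matrix whose columns are the frame's x, y, z axes.
In Python, from workcell import status, viewer, hand_in, robot gives the robot as it stands.
- The arm moves only by the shell command python3 -m handwheel 'ROWS' [OPENING]. ROWS is JSON, one flat list of numbers, 4 for each row, row after row: the shift along the tool's x, y, z as a fraction of full scale, then the turn about the tool's z as a fraction of full scale. In form: [dx, dy, dz, spin, dx, dy, dz, spin, ...]. A call has 1 to 8 rows; each row is the pose to reach, as a shift and turn from the pose commanded when the call began, along the tool's axes at that moment; what a row does not reach only later rows make up. Full scale, the value 1, is 0.5 m for a shift and 60 degrees for a turn. A row lasts 1/8 s, in which the tool goes at most 62.5 mm and 10.7 degrees, less where a joint would pass 70% of its speed; a pose out of reach is approached as far as the arm can. A call with a number of a shift or a turn outside -1 to 1 is refused whole. A call with a gripper value outside its range is refused whole. OPENING is the closure, from 0 (fully open) to 1 (shut), set as the call begins (- or left out, the last holds). The fingers move at their own pace and stop on an object; the grip force is fixed at half the most. Time passes only in rows, so rows that repeat a pose let the fingers close. It gives the time, the measured TCP pose, the force, the opening and the grip force at its end, in the units of the state.
- status.get_state(): the state, without advancing time (a new reading comes with each control period).
- viewer.capture(name): name is "scene" or "top"; returns the picture (480x640x3 uint8, blue, green, red); there is no depth.
- viewer.calibration(name): a dict with "intrinsics" (3x3 intrinsics, pixels), "camera_from_world" (4x4, takes a point from world to camera coordinates). Camera axes: x right, y up, looking along -z (the intrinsics and any distortion apply to the point x, -y, -z); pixel columns grow to the right and rows downward; lengths in m; the calibration is good to about 2 mm. A picture is of the moment at which its call begins. calibration takes no time and is no camera call.
- hand_in(): hands the job in; it is judged then, once.
The state is a dict: "clock": time; "joints": joint angles; "qvel": joint speeds; "joint_efforts": joint torques, N m; "tcp_pos": TCP position; "tool_rot": TCP orientation; "contact_force": force on the tool from outside, world axes, zero at the start; "torque": the same for the moment, N m; "gripper_width": opening from 0.0 (shut) to 1.0 (fully open); "grip_force": force on a finger pad.
Only numpy, scipy, OpenCV 4.12 (cv2) and the standard library are available. Lean on these libraries where they do the work, as an engineer would, in place of code of your own. Each camera call takes 0.05 s, during which the arm holds its last target. There are 200 camera calls.

## Working session

There is one attempt and no reset: what is moved stays moved. The work goes in short steps, Python scripts to look and compute and a shell command to move; the robot and the scene stay as the last step left them, time stands still between calls to the robot, and variables do not carry over. Pictures are saved under pics/ and viewed, at most 10 in all, crops included, and the job is handed in when it is done.

```bash
mkdir -p pics; python3 - <<'E'
from workcell import status, viewer, robot
import cv2,numpy as np
np.set_printoptions(precision=4,suppress=True)
for n in("top","scene"):
    cv2.imwrite(f"pics/{n}0.png",viewer.capture(n)); c=viewer.calibration(n); print(n,c)
s=status.get_state(); print(s["clock"],s["tcp_pos"],s["tool_rot"],s["gripper_width"],robot.tcp_to_tips)
E
```

```text
top {'intrinsics': array([[436.7811,   0.    , 319.4504],
       [  0.    , 436.7811, 248.5924],
       [  0.    ,   0.    ,   1.    ]]), 'camera_from_world': array([[ 0.0188, -0.9998, -0.0048,  0.0104],
       [ 0.99  ,  0.018 ,  0.1398, -0.5868],
       [-0.1396, -0.0074,  0.9902, -0.6831],
       [ 0.    ,  0.    ,  0.    ,  1.    ]])}
scene {'intrinsics': array([[477.1531,   0.    , 319.1375],
       [  0.    , 477.1531, 235.5694],
       [  0.    ,   0.    ,   1.    ]]), 'camera_from_world': array([[-0.2071,  0.9783,  0.0023,  0.092 ],
       [-0.6729, -0.1442,  0.7255,  0.3477],
       [ 0.7101,  0.1487,  0.6882, -1.1348],
       [ 0.    ,  0.    ,  0.    ,  1.    ]])}
0.1 [0.1866 0.5434 0.2475] [[-0.9458  0.3248 -0.0008]
 [ 0.3248  0.9458 -0.0015]
 [ 0.0002 -0.0017 -1.    ]] 0.9978713811403287 0.017
```

View pics/top0.png

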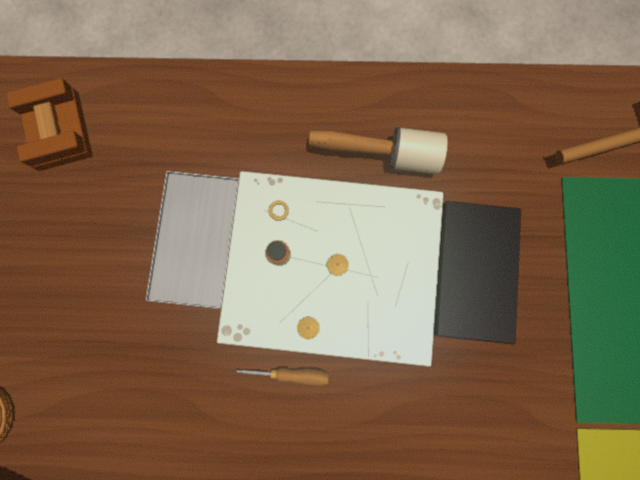

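View pics/scene0.png

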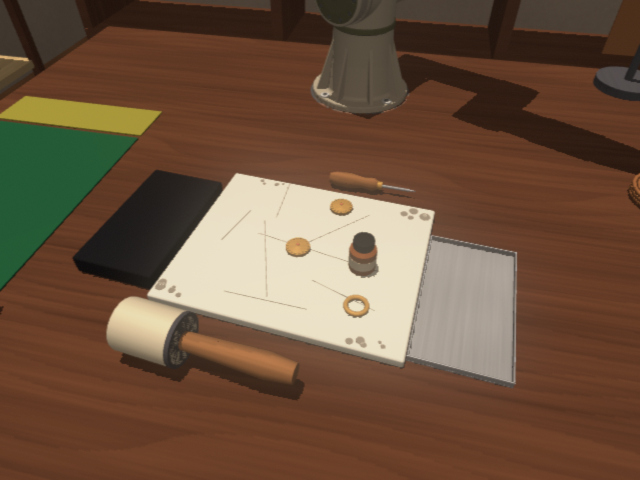

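Top view: the tray is on the left (+y). The ring is at (278,211), the jar cap at (277,252), and the conchos at (338,265) and (308,328). The board corners are (240,172), (442,192), (432,365) and (218,343). The scene view agrees, with the jar between the middle concho and the tray.

```bash
cat > h.py <<'E'
import numpy as np
from workcell import status, viewer, robot
np.set_printoptions(precision=4,suppress=True)
def w(n,px,z):
    c=viewer.calibration(n);K=c["intrinsics"];T=c["camera_from_world"]
    d=np.linalg.inv(K)@[px[0],px[1],1]; d=np.array([d[0],-d[1],-d[2]])
    R=T[:3,:3]; o=-R.T@T[:3,3]; d=R.T@d
    return o+d*(z-o[2])/d[2]
def px(n,p):
    c=viewer.calibration(n);q=c["camera_from_world"]@[*p,1];v=c["intrinsics"]@[q[0],-q[1],-q[2]];return v[:2]/v[2]
E
python3 - <<'E'
from h import *
C=[w("top",p,.015)[:2] for p in [(240,172),(442,192),(432,365),(218,343)]]
ctr=np.mean(C,0); y=(C[0]+C[3]-C[1]-C[2]);y/=np.linalg.norm(y); x=np.array([y[1],-y[0]])
print(np.array(C),ctr,x,y,np.degrees(np.arctan2(-x[1]*-1,x[0])))
f=lambda p:np.array([(p-ctr)@x,(p-ctr)@y])
for k,n,p,z in [("ring","top",(278,211),.018),("b","top",(338,265),.02),("a","top",(308,328),.02),("jar","top",(277,251),.07),
 ("ring","scene",(356,306),.018),("b","scene",(298,246),.022),("a","scene",(341,206),.022),("jar","scene",(364,239),.07)]+[("tray","top",q,.011) for q in[(167,172),(238,178),(220,307),(148,300)]]+[("awl","top",q,.014) for q in[(237,372),(328,378)]]+[("maul","top",q,.035) for q in[(309,138),(397,140),(394,170)]]:
    W=w(n,p,z)[:2];print(k,n,W,"board",f(W)*1000)
s=status.get_state();print(s["tcp_pos"])
E
```

```text
[[ 0.7241  0.1641]
 [ 0.694  -0.1909]
 [ 0.3991 -0.1684]
 [ 0.4279  0.1878]] [ 0.5613 -0.0019] [ 0.9966 -0.0826] [0.0826 0.9966] -4.735825685388223
ring top [0.6543 0.0945] board [ 84.7266 103.7052]
b top [ 0.5619 -0.0106] board [ 1.3737 -8.6922]
a top [0.4556 0.0379] board [-108.5458   30.9351]
jar top [0.5773 0.0885] board [ 8.5507 91.3558]
ring scene [0.6564 0.0956] board [ 86.781  104.9762]
b scene [ 0.5652 -0.007 ] board [ 4.3841 -4.7961]
a scene [0.4593 0.04  ] board [-105.1176   33.3143]
jar scene [0.5795 0.092 ] board [10.384  95.0842]
tray top [0.7231 0.2946] board [136.8161 308.8158]
tray top [0.7143 0.168 ] board [138.4888 181.8979]
tray top [0.4875 0.1884] board [-89.1817 183.5263]
tray top [0.497  0.3117] board [-89.8968 307.2222]
awl top [0.3814 0.1541] board [-192.1188  140.5902]
awl top [0.3747 0.0032] board [-186.3278  -10.3156]
maul top [0.7808 0.0431] board [215.0351  62.8783]
maul top [ 0.7797 -0.1094] board [226.5734 -89.1764]
maul top [ 0.7258 -0.104 ] board [172.3647 -88.1889]
[0.1866 0.5434 0.2475]
```

```bash
cat >> h.py <<'E'
ctr=np.array([.5613+.001,-.0019+.001]); bx=np.array([.9966,-.0826]); by=np.array([.0826,.9966])
def plan(*wps):
    """wps: (board x mm, y mm, world z mm, heading deg from board y toward board x). prints fractions from the current pose"""
    s=status.get_state(); p=np.array(s["tcp_pos"]);R=np.array(s["tool_rot"])
    print("t",s["clock"],"board",((p[:2]-ctr)@bx)*1e3,((p[:2]-ctr)@by)*1e3,p[2]*1e3,"F",np.array(s["contact_force"]),s["gripper_width"])
    yaw0=np.degrees(np.arctan2(R[1,0],R[0,0]))
    for x,y,z,h in wps:
        W=np.r_[ctr+bx*x/1e3+by*y/1e3,z/1e3]; d=R.T@(W-p)/.5
        yaw=np.degrees(np.arctan2(by[1],by[0]))-h
        print(np.round(d,3),"spin",round(((yaw0-yaw+180)%360-180)/60,3))
def cup(cx,cy,h,back):  # TCP for a piece centre, 27 mm + back behind
    a=np.radians(h); return cx-np.sin(a)*(27+back),cy-np.cos(a)*(27+back)
E
python3 -c "
from h import *
plan((*cup(85.7,104,0,18),130,0))"
```

```text
t 0.1 board -419.41476585521207 511.4429153197653 247.47838821536988 F [ 1.1355  0.78   -0.8116] 0.9978713811403287
[-1.202 -0.629  0.236] spin 1.263
```

```bash
python3 -m handwheel '[-0.6,-0.31,0.1,0.63,-0.6,-0.31,0.1,0.63,-0.6,-0.31,0.1,0.63,-0.6,-0.31,0.1,0.63,-0.6,-0.31,0.1,0.63,-0.6,-0.31,0.1,0.63,-0.6,-0.31,0.1,0.63]' 0.765; python3 -c "
from h import *
plan((*cup(85.7,104,0,18),100,0))"
```

```text
clock: 0.98
tcp_pos: [0.4211, 0.2981, 0.1975]
tool_rot: [[-0.545, 0.839, -0.001], [0.839, 0.545, -0.001], [0.0, -0.001, -1.0]]
contact_force: [-1.0, -0.5, 0.1]
gripper_width: 0.235
grip_force: 0.0
t 0.975 board -165.45619511831129 286.30032840770434 197.4865661904662 F [-0.9636 -0.515   0.0799] 0.23482716087283434
[-0.667  0.119  0.195] spin 0.629
```

```bash
python3 -m handwheel '[-0.667,0.119,0.195,0.629,-0.667,0.119,0.195,0.629,-0.667,0.119,0.195,0.629,-0.667,0.119,0.195,0.629,-0.667,0.119,0.195,0.629,-0.667,0.119,0.195,0.629,-0.667,0.119,0.195,0.629,-0.667,0.119,0.195,0.629]'; python3 - <<'E'
from h import *
import cv2
plan((*cup(85.7,104,0,18),40,0))
im=viewer.capture("scene"); 
s=status.get_state(); p=np.array(s["tcp_pos"]); print(p,px("scene",p+[0,0,-.017]))
cv2.imwrite("pics/s1.png",cv2.resize(im[150:350,240:480],(720,600)))
E
```

```text
clock: 1.98
tcp_pos: [0.6519, 0.0549, 0.1006]
tool_rot: [[0.077, 0.997, -0.001], [0.997, -0.077, 0.001], [0.001, -0.001, -1.0]]
contact_force: [0.1, 0.7, 0.0]
gripper_width: 0.236
grip_force: 0.0
t 1.975 board 84.70925946770048 63.04024262295724 100.55895327693578 F [0.128  0.6982 0.0485] 0.23598832036924866
[-0.008  0.002  0.121] spin 0.005
[0.6519 0.0552 0.101 ] [327.944 265.534]
```

View pics/s1.png

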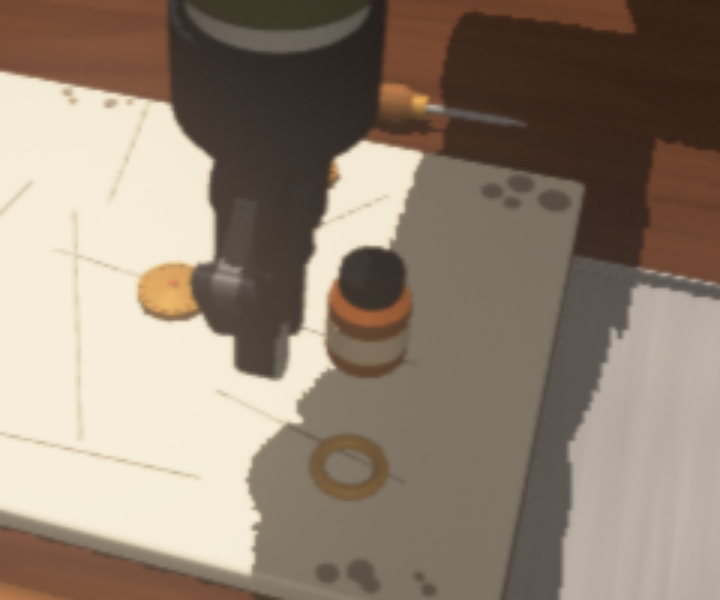

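The fingers hang behind the ring (its crop position is (348,466)) and clear of the jar. Next I lower them and feel for the board.

```bash
python3 -m handwheel '[-0.008,0.002,0.1,0.005,-0.008,0.002,0.13,0.005,-0.008,0.002,0.13,0.005,-0.008,0.002,0.13,0.005]'; python3 -m handwheel '[0,0,0.002,0,0,0,0.004,0,0,0,0.004,0]'; python3 -m handwheel '[0,0,0.002,0,0,0,0.004,0,0,0,0.004,0]'
```

```text
clock: 2.52
tcp_pos: [0.6543, 0.0501, 0.0375]
tool_rot: [[0.083, 0.997, 0.002], [0.997, -0.083, 0.0], [0.0, 0.002, -1.0]]
contact_force: [-0.3, 0.5, 0.8]
gripper_width: 0.235
grip_force: 0.0
clock: 2.9
tcp_pos: [0.6536, 0.0494, 0.0341]
tool_rot: [[0.084, 0.996, 0.0], [0.996, -0.084, 0.0], [0.0, 0.0, -1.0]]
contact_force: [0.0, 1.0, 0.9]
gripper_width: 0.237
grip_force: 0.0
clock: 3.28
tcp_pos: [0.6535, 0.0494, 0.0322]
tool_rot: [[0.084, 0.996, 0.0], [0.996, -0.084, -0.0], [-0.0, 0.0, -1.0]]
contact_force: [-0.9, -0.2, 4.1]
gripper_width: 0.236
grip_force: 2.0
```

```bash
python3 -m handwheel '[0,0,-0.004,0,0.02,0,-0.004,0,0.04,0,-0.004,0,0.06,0,-0.004,0,0.08,0,-0.004,0,0.1,0,-0.004,0,0.12,0,-0.004,0,0.14,0,-0.004,0]'; python3 -m handwheel '[0.02,0,0,0,0.04,0,0,0,0.06,0,0,0,0.08,0,0,0,0.1,0,0,0,0.12,0,0,0,0.12,0,0,0]';python3 -m handwheel '[-0.02,0,-0.05,0,-0.04,0,-0.1,0,-0.04,0,-0.12,0]'; python3 - <<'E'
from h import *
import cv2
plan((*cup(-106.5,32,32,18),100,32))
cv2.imwrite("pics/s2.png",viewer.capture("scene")[100:400])
E
```

```text
clock: 4.28
tcp_pos: [0.6593, 0.1199, 0.0338]
tool_rot: [[0.083, 0.997, 0.0], [0.997, -0.083, 0.0], [0.0, 0.0, -1.0]]
contact_force: [0.4, -0.2, 0.4]
gripper_width: 0.234
grip_force: 0.1
clock: 5.15
tcp_pos: [0.6643, 0.18, 0.0338]
tool_rot: [[0.082, 0.997, 0.0], [0.997, -0.082, 0.0], [0.0, 0.0, -1.0]]
contact_force: [0.6, 0.0, 0.7]
gripper_width: 0.235
grip_force: 0.1
clock: 5.52
tcp_pos: [0.6637, 0.1584, 0.0956]
tool_rot: [[0.085, 0.996, 0.003], [0.996, -0.085, 0.0], [0.0, 0.003, -1.0]]
contact_force: [-0.3, 0.6, 0.7]
gripper_width: 0.235
grip_force: 0.0
t 5.525 board 87.85460206521432 167.0901609206953 95.56945140908131 F [-0.2633  0.612   0.6585] 0.23527720540958494
[-0.347 -0.436 -0.01 ] spin 0.531
```

View pics/s2.png

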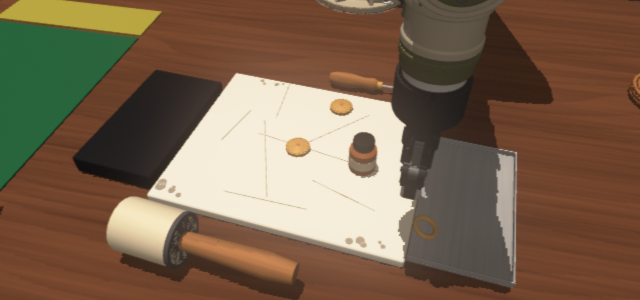

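Ring is over the edge, in the tray at about (427,327) in the full image; the jar hasn't moved. Now concho a.

```bash
python3 -m handwheel '[0,0,-0.06,0.1,-0.347,-0.436,-0.05,0.531,-0.347,-0.436,-0.05,0.531,-0.347,-0.436,-0.05,0.531,-0.347,-0.436,-0.05,0.531,-0.347,-0.436,-0.05,0.531,-0.347,-0.436,-0.05,0.531,-0.347,-0.436,-0.05,0.531]' ; python3 - <<'E'
from h import *
plan((*cup(-106.5,32,32,18),34,32))
E
```

```text
clock: 6.58
tcp_pos: [0.4321, 0.0046, 0.1189]
tool_rot: [[0.597, 0.802, 0.001], [0.802, -0.597, 0.0], [0.001, 0.001, -1.0]]
contact_force: [0.3, 0.8, 0.2]
gripper_width: 0.237
grip_force: 0.0
t 6.575 board -130.2399441570098 -5.244360097153586 118.86752253877657 F [0.3493 0.8452 0.2319] 0.23716544142382406
[-0.002  0.001  0.17 ] spin 0.001
```

```bash
python3 -m handwheel '[0,0,0.1,0,0,0,0.16,0,0,0,0.17,0,0,0,0.17,0]'; python3 -m handwheel '[0.02,0,0,0,0.04,0,0,0,0.06,0,0,0,0.08,0,0,0,0.1,0,0,0,0.12,0,0,0,0.14,0,0,0,0.16,0,0,0]';  python3 - <<'E'
from h import *
import cv2
plan((-18,183,34,32))
cv2.imwrite("pics/s3.png",viewer.capture("scene")[100:400])
E
```

```text
clock: 7.08
tcp_pos: [0.4317, 0.0049, 0.0339]
tool_rot: [[0.596, 0.803, -0.0], [0.803, -0.596, 0.0], [0.0, -0.0, -1.0]]
contact_force: [0.2, -0.3, 1.0]
gripper_width: 0.231
grip_force: 0.0
clock: 8.07
tcp_pos: [0.479, 0.0691, 0.0337]
tool_rot: [[0.597, 0.802, -0.0], [0.802, -0.597, 0.0], [0.0, -0.0, -1.0]]
contact_force: [-0.9, -1.7, -0.3]
gripper_width: 0.237
grip_force: 0.2
t 8.075 board -88.76465685465907 62.91031196769506 33.73520515770306 F [-0.8574 -1.6989 -0.3183] 0.23654465774888808
[ 0.279 -0.007 -0.001] spin 0.001
```

View pics/s3.png

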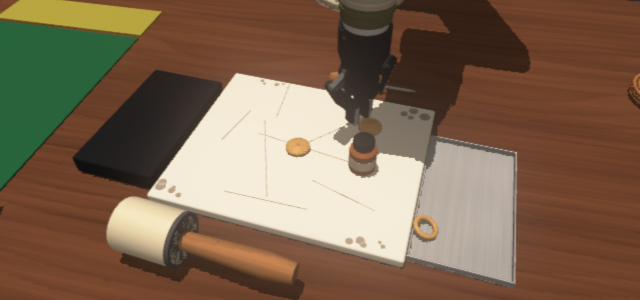

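Concho a is nested in the fingertips at crop (370,127), clear of the jar. I keep pushing.

```bash
python3 -m handwheel '[0.02,0,0,0,0.04,0,0,0,0.06,0,0,0,0.08,0,0,0,0.1,0,0,0,0.12,0,0,0,0.14,0,0,0,0.16,0,0,0]'; python3 -m handwheel '[0.02,0,0,0,0.04,0,0,0,0.06,0,0,0,0.08,0,0,0,0.1,0,0,0,0.12,0,0,0,0.12,0,0,0]';python3 -m handwheel '[-0.02,0,-0.05,0,-0.04,0,-0.1,0,-0.04,0,-0.17,0,-0.04,0,-0.17,0]'; python3 - <<'E'
from h import *
plan((*cup(3,-7,-45,18),119,-45))
E
```

```text
clock: 9.12
tcp_pos: [0.5268, 0.1333, 0.0338]
tool_rot: [[0.597, 0.802, -0.0], [0.802, -0.597, 0.0], [-0.0, -0.0, -1.0]]
contact_force: [-1.3, -0.5, -0.7]
gripper_width: 0.236
grip_force: 0.1
clock: 10.0
tcp_pos: [0.5629, 0.1816, 0.0338]
tool_rot: [[0.596, 0.803, 0.001], [0.803, -0.596, 0.0], [0.001, 0.0, -1.0]]
contact_force: [-0.9, -0.2, 0.5]
gripper_width: 0.237
grip_force: 0.0
clock: 10.5
tcp_pos: [0.5522, 0.1649, 0.1219]
tool_rot: [[0.597, 0.802, 0.006], [0.802, -0.597, 0.001], [0.004, 0.004, -1.0]]
contact_force: [-0.3, 0.0, -0.6]
gripper_width: 0.239
grip_force: 0.0
t 10.5 board -23.723725923086107 164.38672784617606 121.90608271414648 F [-0.2575  0.0008 -0.5709] 0.23944426101115193
[-0.283  0.314  0.006] spin -1.282
```

```bash
python3 -m handwheel '[-0.283,0.314,0,-0.95,-0.283,0.314,0,-0.95,-0.283,0.314,0,-0.95,-0.283,0.314,0,-0.95,-0.283,0.314,0,-0.95,-0.283,0.314,0,-0.95]'; python3 - <<'E'
from h import *
import cv2
a=viewer.capture("top");b=viewer.capture("scene")
cv2.imwrite("pics/s4.png",np.vstack([a[120:400,120:480],b[170:400,200:560]]))
plan((*cup(3,-7,-45,18),119,-45))
E
```

```text
clock: 11.25
tcp_pos: [0.5911, -0.0433, 0.1175]
tool_rot: [[-0.35, 0.937, -0.002], [0.937, 0.35, 0.0], [0.001, -0.002, -1.0]]
contact_force: [-0.3, -0.1, 0.8]
gripper_width: 0.232
grip_force: 0.0
t 11.35 board 32.0846824032493 -39.27155992154704 117.66661170991978 F [-0.8803 -0.2898  0.3203] 0.23392307063199366
[-0.001  0.005 -0.003] spin -0.332
```

View pics/s4.png

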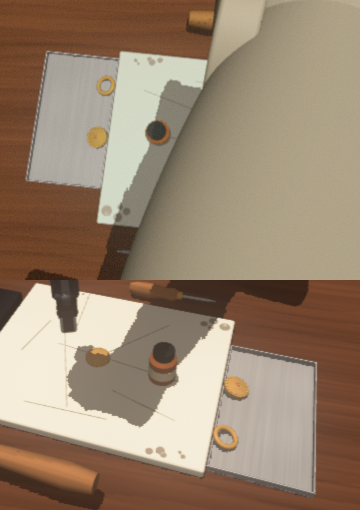

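Top view: the ring at (226,206) and concho a at (217,257) are both in the tray, and the jar hasn't moved. Next is concho b, pushed diagonally past the jar.

```bash
python3 -m handwheel '[0,0.005,0,-0.17,0,0.005,0,-0.332,0,0.005,0.08,-0.332,0,0.005,0.15,-0.332,0,0.005,0.168,-0.332,0,0.005,0.168,-0.332]'; python3 -m handwheel '[0.02,0,0,0,0.04,0,0,0,0.06,0,0,0,0.08,0,0,0,0.1,0,0,0,0.12,0,0,0,0.14,0,0,0,0.16,0,0,0]'; python3 -m handwheel '[0.02,0,0,0,0.04,0,0,0,0.05,0,0,0,0.05,0,0,0]';python3 -m handwheel '[-0.04,0,0,0,-0.06,0,0,0,-0.06,0,-0.1,0,-0.06,0,-0.1,0]'; python3 - <<'E'
from h import *
import cv2
plan((-58,0,90,0))
b=viewer.capture("scene")
cv2.imwrite("pics/s5.png",cv2.resize(b[170:370,240:480],(720,600)))
f=lambda W:np.array([(W[:2]-ctr)@bx,(W[:2]-ctr)@by])*1e3
print(f(w("top",(217,257),.007)),f(w("top",(226,206),.007)))
E
```

```text
clock: 12.1
tcp_pos: [0.5937, -0.0413, 0.0345]
tool_rot: [[-0.646, 0.764, -0.001], [0.764, 0.646, 0.0], [0.001, -0.001, -1.0]]
contact_force: [-0.5, -0.4, 1.1]
gripper_width: 0.236
grip_force: 0.0
clock: 13.1
tcp_pos: [0.5423, 0.0199, 0.035]
tool_rot: [[-0.646, 0.763, 0.001], [0.763, 0.646, -0.0], [-0.001, 0.0, -1.0]]
contact_force: [0.7, -1.1, 3.3]
gripper_width: 0.234
grip_force: 1.4
clock: 13.6
tcp_pos: [0.5259, 0.0391, 0.0348]
tool_rot: [[-0.647, 0.763, -0.0], [0.763, 0.647, 0.0], [0.001, 0.0, -1.0]]
contact_force: [0.3, -1.1, 2.0]
gripper_width: 0.235
grip_force: 0.8
clock: 14.1
tcp_pos: [0.549, 0.0144, 0.0879]
tool_rot: [[-0.645, 0.764, 0.006], [0.764, 0.645, -0.001], [-0.004, 0.004, -1.0]]
contact_force: [1.1, 0.6, -0.4]
gripper_width: 0.238
grip_force: 0.0
t 14.1 board -14.503577362514237 14.140308313701299 87.87350159670646 F [ 1.1115  0.5764 -0.3843] 0.23773520380134874
[ 0.041 -0.082 -0.005] spin 0.749
[ -5.489  200.0295] [ 85.9303 196.3593]
```

View pics/s5.png

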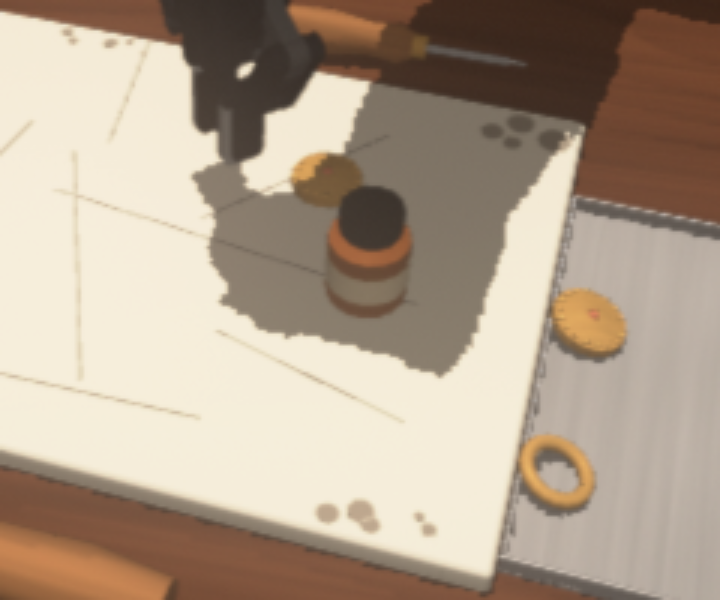

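Concho b is now at crop (327,180), i.e. image (349,230), left of the jar. Concho a and the ring lean slightly on the near tray wall, so I'll settle them afterwards.

```bash
python3 - <<'E'
from h import *
f=lambda W:np.array([(W[:2]-ctr)@bx,(W[:2]-ctr)@by])*1e3
c=f(w("scene",(349,230),.022));print(c)
plan((*cup(-57,52,0,18),100,0))
E
```

```text
[-53.3086  59.123 ]
t 14.15 board -15.855832087828526 14.30369945718038 86.20036458998173 F [ 0.426   0.5247 -0.8305] 0.2373052710383535
[ 0.048 -0.068 -0.028] spin 0.749
```

```bash
python3 -m handwheel '[0.052,-0.064,0,0.749,0.052,-0.064,0,0.749,0.052,-0.064,0,0.749,0.052,-0.064,0,0.749,0.052,-0.064,0,0.749,0.052,-0.064,0.06,0.749,0.052,-0.064,0.104,0.749,0.052,-0.064,0.104,0.749]'; python3 -c "
from h import *
plan((-56.5,189,34,0))"
```

```text
clock: 15.15
tcp_pos: [0.505, 0.0146, 0.0325]
tool_rot: [[0.079, 0.997, 0.001], [0.997, -0.079, 0.0], [0.0, 0.001, -1.0]]
contact_force: [0.7, -0.2, -0.1]
gripper_width: 0.234
grip_force: 0.0
t 15.15 board -58.40191968584869 10.706686779167173 32.53964254412158 F [ 0.7126 -0.2105 -0.0519] 0.23410014169973975
[ 0.357  0.005 -0.003] spin 0.003
```

```bash
python3 -m handwheel '[0,0.004,-0.003,0,0.02,0.004,-0.003,0,0.04,0.004,-0.003,0,0.065,0.004,-0.003,0,0.09,0.004,-0.003,0,0.115,0.004,-0.003,0,0.14,0.004,-0.003,0,0.165,0.004,-0.003,0]'; python3 -m handwheel '[0.025,0,0,0,0.05,0,0,0,0.075,0,0,0,0.1,0,0,0,0.125,0,0,0,0.15,0,0,0,0.175,0,0,0,0.2,0,0,0]';python3 -m handwheel '[0.01,0,0,0,0.01,0,0,0,-0.02,0,-0.05,0,-0.1,0,-0.13,0,-0.2,0,-0.13,0,-0.2,0,-0.13,0]'; python3 - <<'E'
from h import *
import cv2
plan((86,140,80,0))
a=viewer.capture("top");b=viewer.capture("scene")
cv2.imwrite("pics/s6.png",np.hstack([cv2.resize(a[140:340,120:310],(380,400)),cv2.resize(b[190:390,330:540],(420,400))]))
E
```

```text
clock: 16.15
tcp_pos: [0.5132, 0.0979, 0.0343]
tool_rot: [[0.081, 0.997, 0.0], [0.997, -0.081, 0.0], [0.0, 0.0, -1.0]]
contact_force: [-0.8, 0.0, -0.4]
gripper_width: 0.232
grip_force: 0.1
clock: 17.15
tcp_pos: [0.5214, 0.1975, 0.0343]
tool_rot: [[0.081, 0.997, 0.0], [0.997, -0.081, 0.0], [0.0, 0.0, -1.0]]
contact_force: [0.4, -0.6, 0.4]
gripper_width: 0.236
grip_force: 0.0
clock: 17.9
tcp_pos: [0.5132, 0.094, 0.0999]
tool_rot: [[0.087, 0.996, 0.001], [0.996, -0.087, -0.001], [-0.0, 0.001, -1.0]]
contact_force: [0.2, 0.4, 0.7]
gripper_width: 0.233
grip_force: 0.0
t 17.9 board -56.81734987620678 90.53140679868696 99.93259238133051 F [0.2441 0.4016 0.7174] 0.23305764416941258
[0.1   0.285 0.04 ] spin -0.004
```

View pics/s6.png

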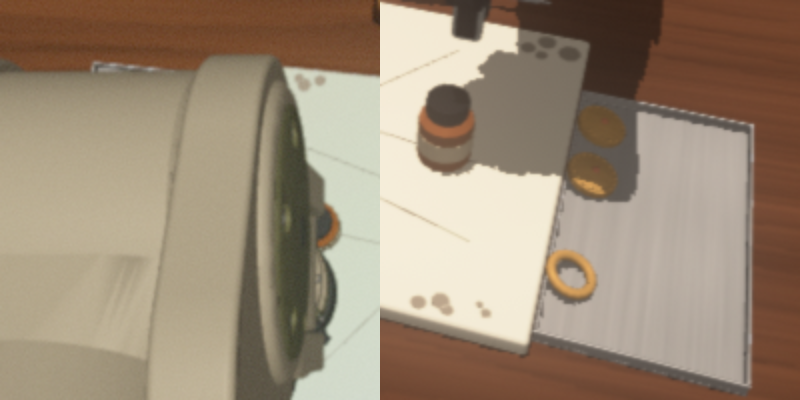

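All three are in the tray, with the jar untouched. I move the arm clear and check how they lie.

```bash
python3 -m handwheel '[-0.2,0,-0.2,0,-0.5,0,-0.2,0,-0.5,0,-0.2,0,-0.5,0,-0.2,0,-0.5,0,-0.2,0,-0.5,0,-0.2,0]'; python3 - <<'E'
from h import *
import cv2
a=viewer.capture("top");b=viewer.capture("scene")
cv2.imwrite("pics/s7.png",np.hstack([cv2.resize(a[160:320,140:300],None,fx=2.5,fy=2.5,interpolation=2),cv2.resize(b[230:390,400:530],None,fx=2.5,fy=2.5,interpolation=2)]))
E
```

```text
clock: 18.75
tcp_pos: [0.4934, -0.1532, 0.1993]
tool_rot: [[0.083, 0.997, 0.001], [0.997, -0.083, -0.0], [0.0, 0.001, -1.0]]
contact_force: [0.8, 0.3, -1.4]
gripper_width: 0.236
grip_force: 0.0
```

View pics/s7.png

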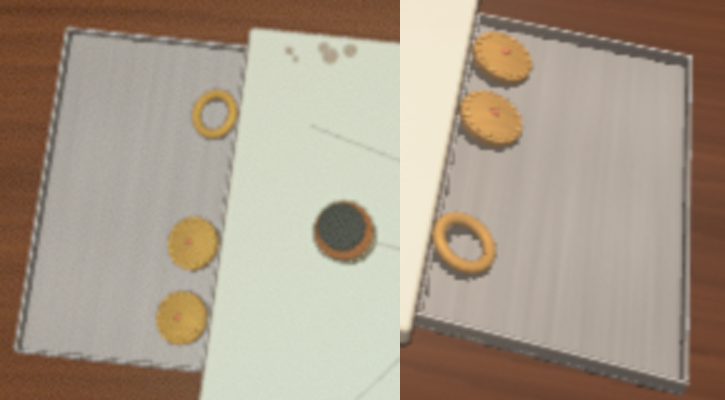

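All three pieces lie inside the tray rim: in the left panel, the ring is at (214,114) and the conchos at (192,243) and (182,317). They rest stably against the near wall. The jar cap is still at (277,251) in the full image, the tray hasn't moved, and the arm is clear.

```bash
python3 -m handwheel '[0,0,0,0,0,0,0,0,0,0,0,0]' >/dev/null; python3 -c "
from workcell import hand_in
print(hand_in())"
```

```text
the job is handed in; nothing more can be done
None
```

I swept both conchos and the ring into the tray and handed the job in at about 19 s; all three lie inside the rim but lean slightly on its near wall, and in the last pictures the jar and tray hadn't moved (the awl and maul were never approached; I didn't re-check them at the end).

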